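# Open the push-and-turn cap of the drying canister

### The job

The drying canister in its bench socket has to be opened for a fresh charge. Its black push-and-turn cap is caught: push it down gently to start it turning, unscrew it in several turns while it rides up its thread without being forced, hold on to it as it comes free, lift it off without tipping it, and set it down right way up in the middle of the shallow steel dish. Do not drop it, and leave the dropper bottles and the timer where they are.

Things in the scene. Friction and masses are not known exactly. Their poses are not given: they have to be found in the camera images.
- canister: White square bottle (66 mm) in a grey socket on a 122 x 108 mm foot plate screwed to the table. Origin: centre of the foot plate's underside, on the bottle's upright axis; z up. Shoulder: 66 mm wide at height 66 mm, sloping up to 81 mm. Above it the round neck, 40 mm across, 47 mm over the thread, rim at 111.5 mm; on the rim a springy sealing ring that pushes the closed cap up with about 5 N.
- cap: Black ribbed screw cap, 57 mm across, 34 mm high, 48 to 78 g, loose, screwed on the neck. Origin: centre of its open lower edge; z up through its top. Closed, the edge is 84 mm above the table. Lugs inside the edge run under the thread; past the thread's end the edge is at about 99 mm. Pulling, pressing or turning it against the canister with over 35 N breaks catch or thread.
- cap_top (a point): Centre of the cap's flat top, 34 mm above its origin. The cap can be taken from above across any diameter, with the pads about 10 mm below its top (nothing stands beside it above the shoulder); 15 to 40 N of grip turns it without slipping.
- dish: Shallow round steel dish, 146 mm across, loose, 250 g. Origin: centre of its underside. Its flat floor is 3 mm thick and 124 mm across, its lip 11 mm high. The cap belongs in its middle, open edge down, resting flat on the floor.
- dropper_blue: Small white dropper bottle with blue cap, 24 mm across, 56 mm high, loose; bystander. Origin: centre of its underside.
- dropper_white: Small white dropper bottle with white cap, 24 mm across, 59 mm high, loose; bystander. Origin: centre of its underside.
- bench_timer: Flat white bench timer, 62 x 66 x 17 mm, loose; bystander. Origin: centre of its underside.
- neck_rim (a point): Centre of the rim, on the thread's axis. Two-start right-hand thread: the cap unscrews counter-clockwise seen from above, rising 12 mm per turn (1.9 mm per rad), with 1.4 mm up-and-down play. Catch: closed, a tooth stops it after about 0.2 rad; pushed down 2.2 mm (12 to 18 N; solid at 3 mm) it passes; keep pushing until 1 rad from the start. Free 7.6 to 8.2 rad from the start.
There are look-alikes about, which are no part of the job. Of the things shaped like the cap, the black one is meant.

How it is judged:
By the outcome, as a careful person would: the job done as asked, in the order asked, and still so for the second after the job is handed in, with the robot touching nothing.
It also fails if it takes over 72 s, if anything falls off the work surface, if the arm or the gripper's body presses on something with over 40 N, if the wrist force passes 120 N, or if a joint passes its speed limit or range.

### The arm

A 6-joint arm with a two-finger parallel gripper is mounted at the origin on the work surface; the furniture and walls round the work are solid. World frame = base frame: x ahead of the robot, y to its left, z up, the work surface at z = 0. Lengths are in m, angles in rad, forces in N, time in s.
With the tool pointing down it reaches from about 0.375 to 0.9 m from the base axis. Payload 3.1 kg.
Tool frame: the origin (TCP) lies on the centre line of the jaws, within the pads' length; the fingertips stand 14 mm ahead of it and the grasp point (between the pads) lies 5 mm behind it; y points along the fingers, z is the direction in which the jaws open and shut, and the axes are right-handed (so a half turn about y gives the same grasp; the last joint's range is limited). The gripper opens to 87 mm and grips with 3 to 60 N. Pads are 19 mm wide; open, the fingers measure 117 mm over their backs; the gripper's body (75 mm by 190 mm) begins 51 mm behind the grasp point.
Start: joints at [-1.312, 0.527, 1.433, -0, 1.181, -0.178], TCP at [0.265, -0.566, 0.205] pointing down, gripper open.
Joint ranges: [-3.08, 3.08], [-0.75, 2.2], [0.22, 2.44], [-1.43, 4.57], [0, 2.65], [-2.85, 2.85]. Speed limits (rad/s): [2.79, 2.79, 3.14, 3.14, 3.14, 3.14].

### API

Orientations are given as a unit quaternion [x, y, z, w].
In Python, from rig import robot, vision gives the robot as it stands.
- The arm moves only by the shell command python3 -m crank 'ROWS' [FORCE]. ROWS is JSON, a list of rows, each a list of 7 numbers: the shift along the tool's x, y, z as a fraction of full scale, then the turn, a rotation vector about the tool's x, y, z as a fraction of full scale, then the gripper command: -1 is shut, 1 is fully open, values between are in proportion. In form: [[x, y, z, wx, wy, wz, grip], ...]. A call has 1 to 10 rows; each row is the pose to reach, as a shift and turn from the pose commanded when the call began, along the tool's axes at that moment, turning the shorter way round; what a row does not reach only later rows make up. Full scale, the value 1, is 50 cm for a shift and pi rad for a turn. A row lasts 1/8 s, in which the tool goes at most 62.5 mm and 10.7 degrees, less where a joint would pass 70% of its speed; a pose out of reach is approached as far as the arm can. A call with a number of a shift or a turn outside -1 to 1 is refused whole. A call with a gripper value outside its range is refused whole. The fingers move at their own pace and stop on an object; FORCE is the grip in N (left out, the last holds). Time passes only in rows, so rows that repeat a pose let the fingers close. It gives the time, the measured TCP pose, the force and the opening at its end, in the units of the state.
- robot.get_obs(): the state, without advancing time (a new reading comes with each control period).
- vision.camera(name): name is "scene" or "top"; returns the picture (400x640x3 uint8, blue, green, red); there is no depth.
- vision.camera_info(name): a dict with "vfov" (degrees; the focal length in pixels is half the picture's height over the tangent of half this angle, whatever the lens; pixels are square), "cx", "cy" (the principal point, pixels), "k1" (the pictures are not rectified: a ray, as slopes to the right and down, at radius r is drawn at 1 + k1 r^2 times it, then the intrinsics apply), "world_from_camera" (4x4, takes a point from camera to world coordinates). Camera axes: x right, y up, looking along -z (the intrinsics and any distortion apply to the point x, -y, -z); pixel columns grow to the right and rows downward; lengths in m; the calibration is good to about 2 mm. A picture is of the moment at which its call begins. camera_info takes no time and is no camera call.
- robot.hand_in(): hands the job in, once; it reports no verdict.
The state is a dict: "time": time; "q": joint angles; "joint_velocities": joint speeds; "joint_torque": joint torques, N m; "position": TCP position; "tool_rot": TCP orientation; "ft_force": force on the tool from outside, world axes, zero at the start; "moment": the same for the moment, N m; "grip_width": finger opening in m.
Only numpy, scipy, OpenCV 4.12 (cv2) and the standard library are available. Lean on these libraries where they do the work, as an engineer would, in place of code of your own. Each camera call takes 0.05 s, during which the arm holds its last target.

## Working session

There is one attempt and no reset: what is moved stays moved. The work goes in short steps, Python scripts to look and compute and a shell command to move; the robot and the scene stay as the last step left them, time stands still between calls to the robot, and variables do not carry over. Pictures are saved under pics/ and viewed, and the job is handed in when it is done.

```bash
ls; mkdir -p pics; python3 - <<'E'
from rig import robot, vision
import cv2,json
o=robot.get_obs()
print(o)
for n in("scene","top"):
    im=vision.camera(n); cv2.imwrite(f"pics/{n}0.png",im); print(n,vision.camera_info(n))
E
```

```text
pics
{'time': 0.0, 'q': array([-1.31149695e+00,  5.28474553e-01,  1.43387216e+00, -3.03177527e-05,
        1.18139680e+00, -1.78516783e-01]), 'joint_velocities': array([-7.17175444e-04,  7.45199750e-04,  5.03422394e-04, -1.83249967e-04,
        4.06441748e-05,  1.83598430e-03]), 'joint_torque': array([-1.30293383e-04, -4.40041959e+01, -1.76596624e+01,  6.34090765e-02,
        5.82580583e-02, -1.63943096e-04]), 'position': array([ 0.26478811, -0.56530167,  0.20357611]), 'tool_rot': array([-0.15360257,  0.69098993, -0.68947108,  0.15352134]), 'ft_force': array([-1.98535847e-04,  2.33480166e-01,  4.72031139e-01]), 'moment': array([0.0185698 , 0.03209301, 0.01510857]), 'grip_width': 0.08725945864111592}
scene {'vfov': 43.58248750684622, 'cx': 322.82424388817765, 'cy': 201.2251470645379, 'k1': -0.1414028012296308, 'world_from_camera': array([[-0.6122391 ,  0.55206622, -0.56602665, -0.17047341],
       [-0.79042254, -0.44535025,  0.42058931,  0.34127011],
       [-0.01988696,  0.70490145,  0.70902642,  0.8596437 ],
       [ 0.        ,  0.        ,  0.        ,  1.        ]])}
top {'vfov': 53.67832897159134, 'cx': 319.7055332706125, 'cy': 204.56540753170665, 'k1': 0.025219847992043763, 'world_from_camera': array([[-0.01284858,  0.98903301, -0.14713472,  0.26573819],
       [-0.99970548, -0.01573574, -0.01847534, -0.10546512],
       [-0.02058799,  0.146854  ,  0.9889439 ,  1.15525361],
       [ 0.        ,  0.        ,  0.        ,  1.        ]])}
```

View pics/scene0.png

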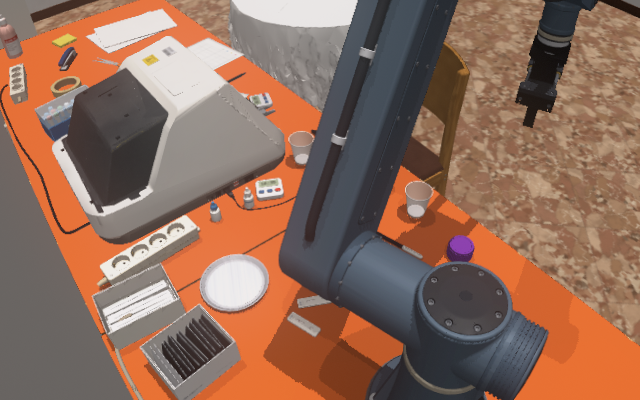

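View pics/top0.png

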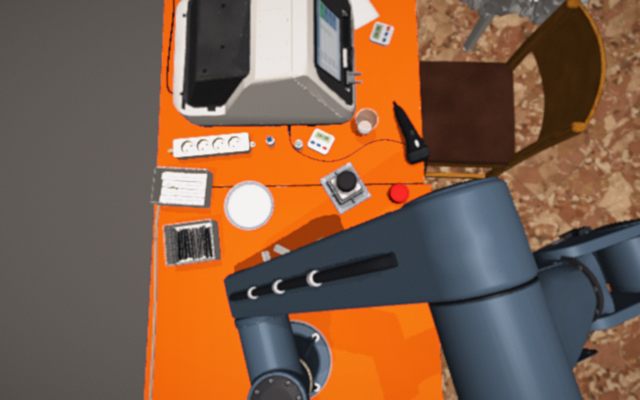

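Top view: the white square canister with its black cap is at about (346,182), the dish at (249,205), the droppers at (270,141) and (298,144), and the timer at (320,140). A red cap look-alike is at (399,193), and a purple one shows in the scene view at (460,248). The black cap on the canister neck is the one meant. I'll confirm it in a crop and measure it.

```bash
cat > h.py <<'E'
import numpy as np, cv2
from rig import robot, vision
from scipy.spatial.transform import Rotation as R
def K(n):
    c=vision.camera_info(n); f=200/np.tan(np.radians(c['vfov'])/2)
    return c,f
def ray(n,u,v):
    c,f=K(n)
    M=np.array([[f,0,c['cx']],[0,f,c['cy']],[0,0,1]])
    p=cv2.undistortPoints(np.array([[[u,v]]],float),M,np.array([c['k1'],0,0,0,0]))[0,0]
    T=c['world_from_camera']; return T[:3,3],T[:3,:3]@np.array([p[0],-p[1],-1])
def onz(n,u,v,z):
    o,d=ray(n,u,v); return o+d*(z-o[2])/d[2]
def proj(n,P):
    c,f=K(n); T=c['world_from_camera']; p=T[:3,:3].T@(np.array(P)-T[:3,3])
    x,y=p[0]/-p[2],-p[1]/-p[2]; s=1+c['k1']*(x*x+y*y)
    return np.array([c['cx']+f*x*s,c['cy']+f*y*s])
def blobs(mask,off=(0,0),amin=30):
    n,l,s,c=cv2.connectedComponentsWithStats(mask.astype(np.uint8))
    return [(c[i]+off,s[i]) for i in range(1,n) if s[i][4]>=amin]
E
python3 - <<'E'
from h import *
im=cv2.imread('pics/top0.png')
cr=im[150:230,210:430]; cv2.imwrite('pics/crop0.png',cv2.resize(cr,None,fx=3.6,fy=3.6,interpolation=cv2.INTER_CUBIC))
x0,y0=310,155
s=im[y0:220,x0:380].astype(int)
for c,st in blobs(s.max(2)<60,(x0,y0)): print('dark',c,st,onz('top',*c,0.118))
x0,y0=215,170
s=im[y0:240,x0:285].astype(int)
for c,st in blobs(s.min(2)>120,(x0,y0)): print('dish',c,st,onz('top',*c,0.008), onz('top',x0+st[0],c[1],.011),onz('top',x0+st[0]+st[2],c[1],.011))
for u,v in((270,141),(298,144),(320,140)): print(onz('top',u,v,.04))
im=cv2.imread('pics/scene0.png')
x0,y0=190,245
s=im[y0:320,x0:280].astype(int)
for c,st in blobs(s.min(2)>120,(x0,y0)): print('dish scene',c,st,onz('scene',*c,0.008))
E
```

```text
dark [345.8534202  181.08143322] [ 27  16  19  21 307] [ 0.48240242 -0.15680057  0.118     ]
dish [248.47854954 204.99131767] [   9   11   50   50 1958] [0.43849459 0.12563346 0.008     ] [0.43918822 0.19706925 0.011     ] [0.43685004 0.04998967 0.011     ]
[0.62210068 0.05848384 0.04      ]
[ 0.61150822 -0.02352183  0.04      ]
[ 0.62236293 -0.08794167  0.04      ]
dish scene [233.73429952 281.97069243] [   9    9   70   57 3105] [0.43812586 0.12720241 0.008     ]
dish scene [198.05263158 311.95906433] [  0  59  25  16 171] [0.41897728 0.22281148 0.008     ]
```

View pics/crop0.png

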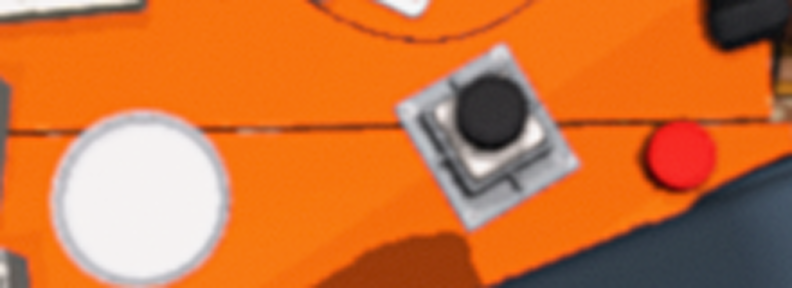

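```bash
python3 - <<'E'
from h import *
im=cv2.imread('pics/top0.png')
x0,y0=325,162
s=im[y0:205,x0:368].astype(int)
for th in(60,80,100):
  for c,st in blobs(s.max(2)<th,(x0,y0),100): print(th,c,st,onz('top',*c,0.101),onz('top',*(np.array([x0+st[0]+st[2]/2-.5,y0+st[1]+st[3]/2-.5])),.101))
print('plate',onz('top',345.8,188,.01))
o=robot.get_obs(); r=R.from_quat(o['tool_rot']); print(r.as_matrix().round(3))
t=np.array([.482,-.157,.17]); print('tool shift/0.5:',r.inv().apply(t-o['position'])/.5)
# CCW world z about tool
print(r.inv().apply([0,0,1]))
E
```

```text
60 [345.8534202  181.08143322] [ 12   9  19  21 307] [ 0.48595342 -0.15764193  0.101     ] [ 0.48617207 -0.15804459  0.101     ]
80 [345.87155963 180.94495413] [ 12   9  20  21 327] [ 0.4863306  -0.15769959  0.101     ] [ 0.4861485  -0.15940084  0.101     ]
100 [345.79213483 180.79494382] [ 11   8  21  22 356] [ 0.48674991 -0.15749342  0.101     ] [ 0.48755729 -0.15807564  0.101     ]
plate [ 0.48420017 -0.16152368  0.01      ]
[[-0.906 -0.     0.424]
 [-0.424  0.002 -0.906]
 [-0.    -1.    -0.002]]
tool shift/0.5: [-0.73963945  0.06866821 -0.5554017 ]
[-3.55443939e-04 -9.99998081e-01 -1.92654831e-03]
```

The enlarged crop shows the black ribbed cap on the square bottle in its grey plate. The red and purple caps stand loose on the table, so the black one is the target, at about (0.486, -0.158). Now I'll move above it.

```bash
python3 -m crank '[[-0.746,0.04,-0.55,0,0,0,1],[-0.746,0.04,-0.55,0,0,0,1],[-0.746,0.04,-0.55,0,0,0,1],[-0.746,0.04,-0.55,0,0,0,1],[-0.746,0.04,-0.55,0,0,0,1],[-0.746,0.04,-0.55,0,0,0,1],[-0.746,0.04,-0.55,0,0,0,1],[-0.746,0.04,-0.55,0,0,0,1],[-0.746,0.04,-0.55,0,0,0,1],[-0.746,0.04,-0.55,0,0,0,1]]' 20; python3 - <<'E'
from h import *
o=robot.get_obs(); print(o['q'].round(3),o['position'],R.from_quat(o['tool_rot']).as_matrix().round(3),o['ft_force'])
cv2.imwrite('pics/scene1.png',vision.camera('scene'))
E
```

```text
time: 1.35
position: [0.4859, -0.1594, 0.1844]
tool_rot: [0.154, -0.69, 0.69, -0.153]
ft_force: [-0.1, -0.1, -0.2]
grip_width: 0.087
[-5.350e-01  4.030e-01  1.736e+00 -1.000e-03  1.002e+00  5.980e-01] [ 0.4859258  -0.15940377  0.18442285] [[-0.906 -0.     0.424]
 [-0.424 -0.    -0.906]
 [ 0.001 -1.     0.   ]] [-0.08101953 -0.06936679 -0.2377599 ]
```

View pics/scene1.png

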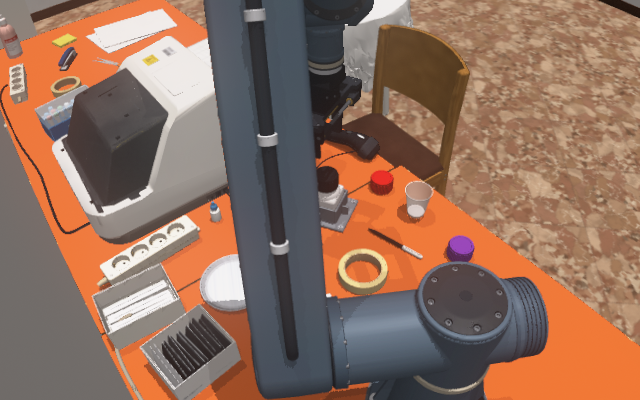

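The scene view shows the black cap at (328,180), partly hidden by the upper arm. The red and purple caps are at (382,183) and (460,248). I'll wind the wrist back to make room for a long counter-clockwise stroke.

```bash
python3 -m crank '[[0,0,0,0,0.58,0,1],[0,0,0,0,0.58,0,1],[0,0,0,0,0.58,0,1],[0,0,0,0,0.58,0,1],[0,0,0,0,0.58,0,1],[0,0,0,0,0.58,0,1],[0,0,0,0,0.58,0,1],[0,0,0,0,0.58,0,1],[0,0,0,0,0.58,0,1],[0,0,0,0,0.58,0,1]]'; python3 - <<'E'
from h import *
o=robot.get_obs(); print(o['q'].round(3),o['position'],R.from_quat(o['tool_rot']).as_matrix().round(3),o['ft_force'])
a=vision.camera('scene');cv2.imwrite('pics/scene2.png',a)
b=vision.camera('top');cv2.imwrite('pics/top2.png',b)
cv2.imwrite('pics/crop2.png',np.vstack([cv2.resize(a[100:240,280:420],(560,560)),])) 
print('cap top centre expected px', proj('scene',[.486,-.158,.118]), [proj('scene',[.486+.0285*np.cos(t),-.158+.0285*np.sin(t),.118]).round(1).tolist() for t in np.arange(0,6.3,.785)])
E
```

```text
time: 2.65
position: [0.4856, -0.1605, 0.1845]
tool_rot: [-0.453, -0.543, 0.543, 0.453]
ft_force: [-1.0, -0.8, 0.0]
grip_width: 0.087
[-0.538  0.403  1.736 -0.     1.002  2.425] [ 0.48561361 -0.16045629  0.1845333 ] [[-0.178 -0.    -0.984]
 [ 0.984 -0.    -0.178]
 [-0.    -1.     0.   ]] [-0.96336553 -0.81486955  0.03162081]
cap top centre expected px [326.1947873  173.23869653] [[318.4, 166.6], [313.5, 172.3], [315.9, 178.7], [324.6, 182.0], [334.2, 180.0], [339.0, 174.2], [336.2, 167.9], [327.8, 164.8], [318.4, 166.6]]
```

View pics/crop2.png

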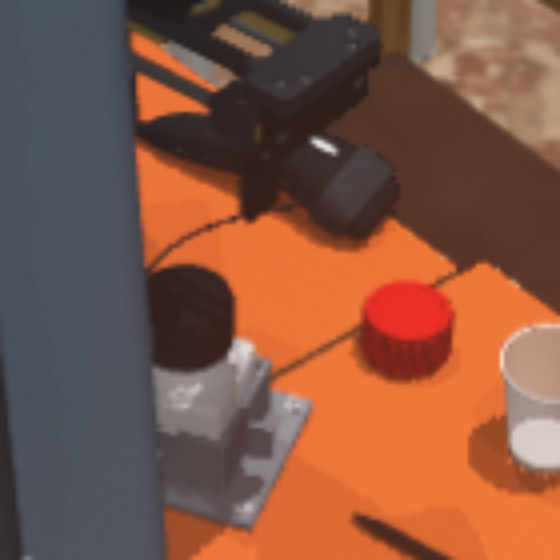

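View pics/top2.png

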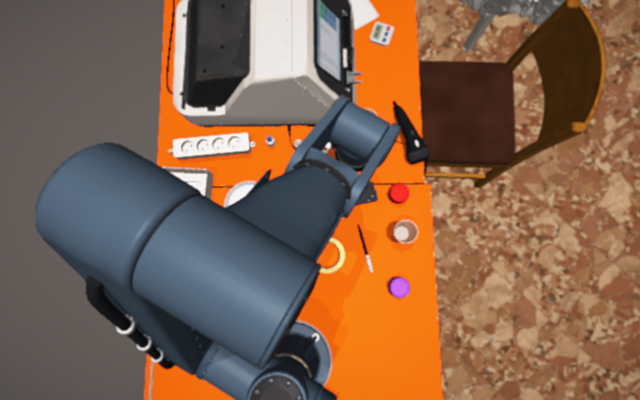

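The cap's right edge at 339 px matches the prediction of 339.0, and its top edge at 166 px is close to 164.8, so the two views agree. Descending to pad height, still open.

```bash
python3 -m crank '[[0,0.08,0,0,0,0,1],[0,0.13,0,0,0,0,1],[0,0.163,0,0,0,0,1],[0,0.163,0,0,0,0,1],[0,0.163,0,0,0,0,1],[0,0.163,0,0,0,0,1]]'; python3 - <<'E'
from h import *
o=robot.get_obs(); print(o['q'].round(3),o['position'],o['ft_force'],o['moment'])
a=vision.camera('scene');cv2.imwrite('pics/crop3.png',cv2.resize(a[120:220,280:420],(784,560)))
E
```

```text
time: 3.5
position: [0.4868, -0.1594, 0.104]
tool_rot: [0.452, 0.545, -0.544, -0.451]
ft_force: [0.3, 0.1, 0.2]
grip_width: 0.087
[-0.535  0.53   1.81   0.     0.8    2.42 ] [ 0.48681399 -0.15939617  0.10395813] [0.34505805 0.06411096 0.22334353] [ 0.12353788  0.03714047 -0.01131758]
```

View pics/crop3.png

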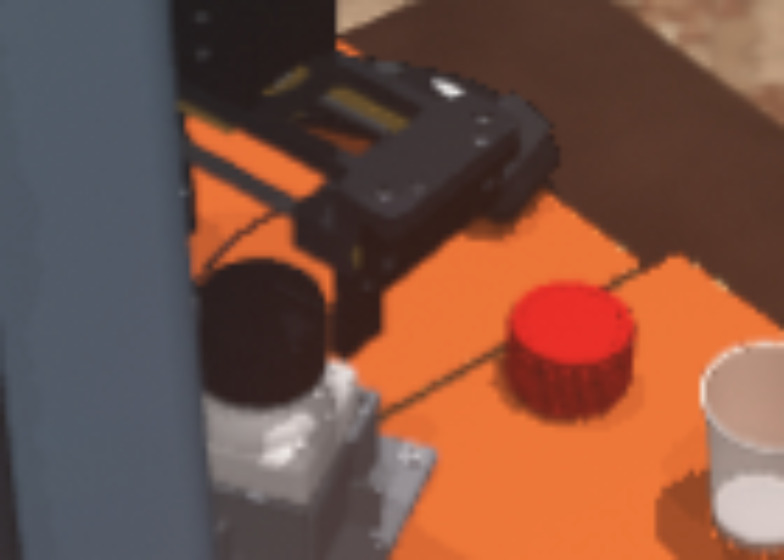

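```bash
python3 - <<'E'
from h import *
o=robot.get_obs(); r=R.from_quat(o['tool_rot']).as_matrix(); p=o['position']
print(r.round(3))
for s in(-1,1):
  for ax in (0,2):
    for back in (-.014,.056): 
        q=p+r[:,ax]*s*.05-r[:,1]*back; u=proj('scene',q); print(ax,s,back,q.round(3),u.round(1),((u-[280,120])*5.6).round())
u=proj('scene',[.486,-.158,.118]);print((u-[280,120])*5.6)
E
```

```text
[[-0.186  0.002 -0.983]
 [ 0.983 -0.001 -0.186]
 [-0.001 -1.    -0.001]]
0 -1 -0.014 [ 0.496 -0.208  0.09 ] [340.9 170.8] [341. 285.]
0 -1 0.056 [ 0.496 -0.208  0.16 ] [341.1 147.2] [342. 152.]
2 -1 -0.014 [ 0.536 -0.15   0.09 ] [310.3 172.5] [170. 294.]
2 -1 0.056 [ 0.536 -0.15   0.16 ] [309.1 148.9] [163. 162.]
0 1 -0.014 [ 0.477 -0.11   0.09 ] [311.7 193.9] [177. 414.]
0 1 0.056 [ 0.477 -0.11   0.16 ] [310.5 170.2] [171. 281.]
2 1 -0.014 [ 0.438 -0.169  0.09 ] [343.6 192.1] [356. 404.]
2 1 0.056 [ 0.438 -0.168  0.16 ] [344.  168.3] [358. 271.]
[258.69080888 298.13670057]
```

```bash
python3 - <<'E'
from h import *
a=vision.camera('scene')
b=cv2.resize(a[130:200,300:400],(800,560),interpolation=cv2.INTER_CUBIC); b=np.clip(b.astype(float)*2.2,0,255).astype(np.uint8)
cv2.imwrite('pics/crop4.png',b)
for v in (182.5,): 
  for u in(339,348): print(onz('scene',u,v,.09),onz('scene',u,v,.11))
E
```

```text
[ 0.4680787  -0.18006551  0.09      ] [ 0.45148525 -0.16651806  0.11      ]
[ 0.45534217 -0.19582511  0.09      ] [ 0.43907969 -0.18186813  0.11      ]
```

View pics/crop4.png

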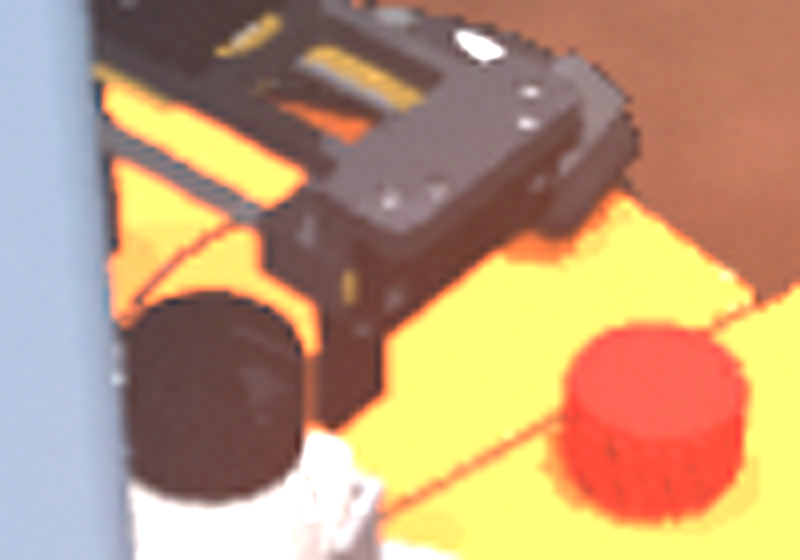

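The finger right of the cap ends at (343,184), about 10 px above where a tip at z 0.09 would be drawn. The pads may retract when open. I'll close partway and recheck before contact.

```bash
python3 -m crank '[[0,0,0,0,0,0,0.5],[0,0,0,0,0,0,0.5],[0,0,0,0,0,0,0.5]]' 15; python3 - <<'E'
from h import *
a=vision.camera('scene')
o=robot.get_obs();print(o['position'],o['ft_force'],o['moment'],o['grip_width'])
b=cv2.resize(a[130:200,300:400],(800,560),interpolation=cv2.INTER_CUBIC); b=np.clip(b.astype(float)*2.2,0,255).astype(np.uint8)
cv2.imwrite('pics/crop5.png',b)
r=R.from_quat(o['tool_rot']).as_matrix()
for e in(.033,.045):print((proj('scene',o['position']+r[:,2]*e+[0,0,-.014])-[300,130])*8)
E
```

```text
time: 3.98
position: [0.4862, -0.1588, 0.1031]
tool_rot: [0.451, 0.544, -0.544, -0.451]
ft_force: [-0.4, -0.5, 0.2]
grip_width: 0.0677
[ 0.48625224 -0.15877169  0.10307954] [-0.08083826  0.15454183  0.75166092] [0.19391281 0.01125563 0.02536272] 0.06698691119903784
[301.94721393 473.05546666]
[335.01727328 492.50703864]
```

View pics/crop5.png

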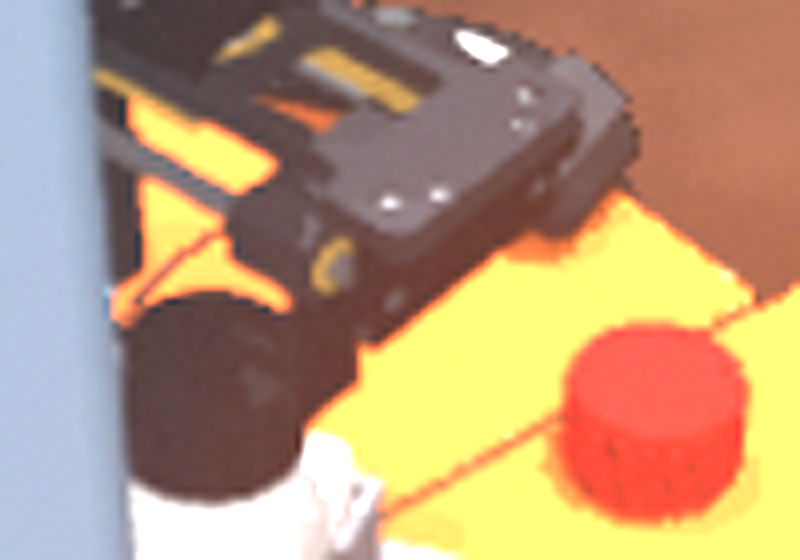

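```bash
python3 - <<'E'
from h import *
a=vision.camera('scene')
b=cv2.resize(a[150:200,305:365],(780,650)[:2],interpolation=cv2.INTER_NEAREST)[:600]; b=np.clip(b.astype(float)*4.5-60,0,255).astype(np.uint8)
cv2.imwrite('pics/crop6.png',b)
E
```

```text
(no output)
```

View pics/crop6.png

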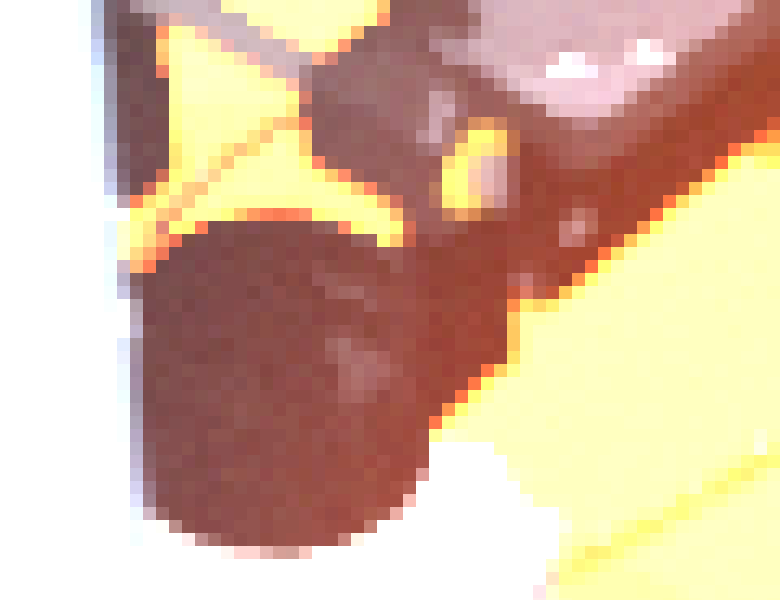

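```bash
python3 - <<'E'
from h import *
out=[]
for f,p,q in(('scene1',[.4859,-.1594,.1844],[.154,-.69,.69,-.153]),('scene2',[.4856,-.1605,.1845],[-.453,-.543,.543,.453])):
    a=cv2.imread(f'pics/{f}.png'); r=R.from_quat(q).as_matrix(); p=np.array(p)
    b=cv2.resize(a[90:190,300:370],(560,800)[:2],interpolation=cv2.INTER_NEAREST); b=cv2.resize(a[100:175,305:355],(400,600),interpolation=cv2.INTER_NEAREST)
    b=np.clip(b.astype(float)*2.5,0,255).astype(np.uint8)
    for s in(-1,1):
      for e in(.0435,.0585):
        for w in(-.0095,.0095):
          for y in(.014,-.005):
            u=(proj('scene',p+r[:,2]*s*e+r[:,0]*w+r[:,1]*y)-[305,100])*8+4
            cv2.circle(b,tuple(u.astype(int).tolist()),4,(0,255,0) if y>0 else (255,0,0),-1)
    u=(proj('scene',p)-[305,100])*8+4; cv2.circle(b,tuple(u.astype(int).tolist()),4,(0,0,255),-1)
    out.append(b)
cv2.imwrite('pics/fing.png',np.hstack(out))
E
```

```text
(no output)
```

View pics/fing.png

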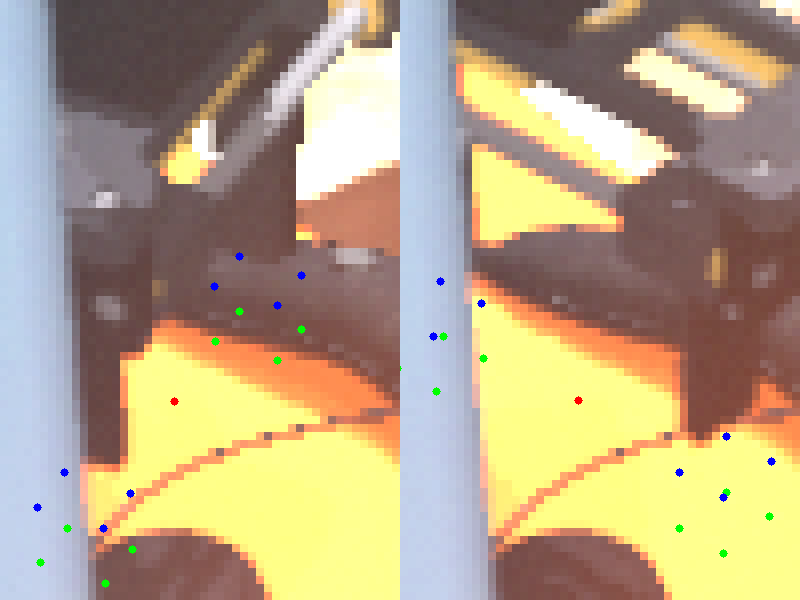

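```bash
python3 -m crank '[[0,0,0,0,0,0,0.2],[0,0,0,0,0,0,0.2],[0,0,0,0,0,0,0.2],[0,0,0,0,0,0,0.2]]' 5; python3 - <<'E'
from h import *
a=vision.camera('scene')
o=robot.get_obs();print(o['position'],o['ft_force'],o['moment'],o['grip_width'])
b=cv2.resize(a[150:200,305:365],(720,600),interpolation=cv2.INTER_NEAREST); b=np.clip(b.astype(float)*4.5-60,0,255).astype(np.uint8)
cv2.imwrite('pics/crop7.png',b)
b=vision.camera('top'); cv2.imwrite('pics/top7.png',cv2.resize(b[80:230,270:470],(800,600)))
for z in (.1,.2,.3,.4): print(z,(proj('top',[*o['position'][:2],z])-[270,80])*4)
E
```

```text
time: 4.58
position: [0.4862, -0.1588, 0.1031]
tool_rot: [0.451, 0.544, -0.544, -0.451]
ft_force: [0.1, -0.7, -0.1]
grip_width: 0.0525
[ 0.48622836 -0.15883063  0.10304518] [-0.52365677 -0.51361611  0.77074725] [0.15376011 0.01915908 0.07258452] 0.052222108420812735
0.1 [305.08918674 404.2019105 ]
0.2 [312.53025771 370.87062856]
0.3 [321.6547966  330.01070667]
0.4 [333.10835868 278.74037497]
```

View pics/crop7.png

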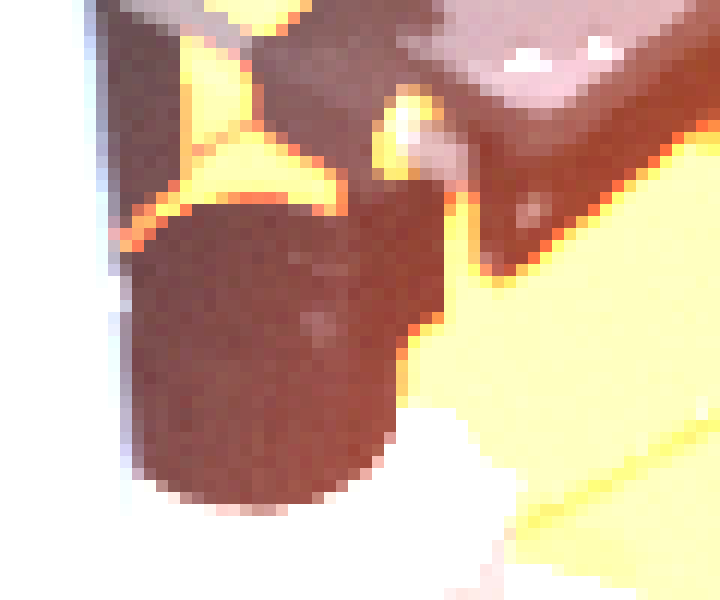

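View pics/top7.png

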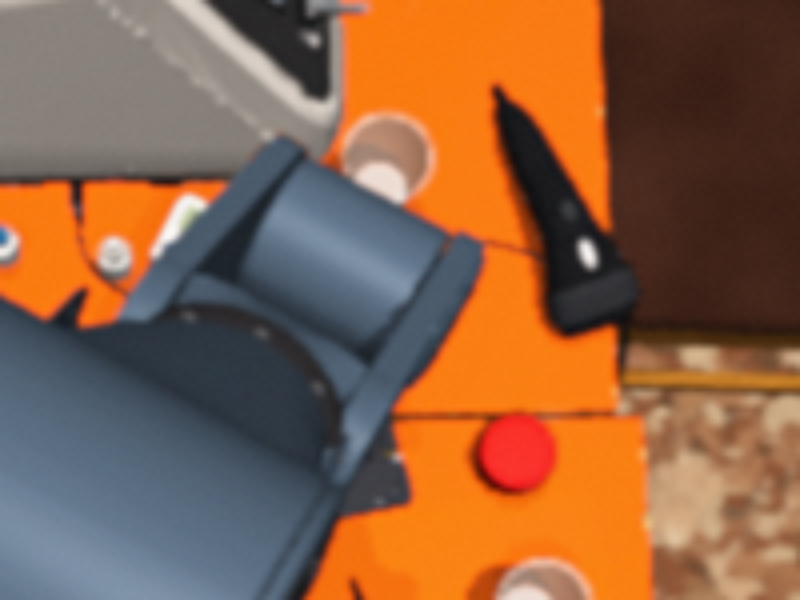

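```bash
python3 - <<'E'
from h import *
def zfit(p,q,e,w,v):
    r=R.from_quat(q).as_matrix(); b=np.array(p)+r[:,2]*e+r[:,0]*w
    zs=np.linspace(.05,.3,2501); uv=np.array([proj('scene',[b[0],b[1],z]) for z in zs]); i=np.argmin(abs(uv[:,1]-v)); return zs[i],uv[i],zs[i]-p[2]
q2=[-.453,-.543,.543,.453];p2=[.4856,-.1605,.1845]
for e in(.0435,.0585):
  for w in(-.0095,.0095): print('open',e,w,zfit(p2,q2,e,w,155))
o=robot.get_obs()
for e in(.026,.0405):
  for w in(-.0095,.0095): print('52',e,w,zfit(o['position'],o['tool_rot'],e,w,176.7))
E
```

```text
open 0.0435 -0.0095 (np.float64(0.1871), array([345.33892933, 155.0034233 ]), np.float64(0.002599999999999991))Traceback (most recent call last):
  File "<stdin>", line 7, in <module>
  File "<stdin>", line 4, in zfit
  File "h.py", line 15, in proj
    c,f=K(n); T=c['world_from_camera']; p=T[:3,:3].T@(np.array(P)-T[:3,3])
        ~^^^
  File "h.py", line 5, in K
    c=vision.camera_info(n); f=200/np.tan(np.radians(c['vfov'])/2)
ValueError: time passes only in moves, steps and waits
```

```bash
python3 - <<'E'
s=open('h.py').read()
s=s.replace("def K(n):\n    c=vision.camera_info(n);","import functools\n@functools.lru_cache(None)\ndef K(n):\n    c=vision.camera_info(n);")
open('h.py','w').write(s)
E
python3 - <<'E'
from h import *
def zfit(p,q,e,w,v):
    r=R.from_quat(q).as_matrix(); b=np.array(p)+r[:,2]*e+r[:,0]*w
    zs=np.linspace(.05,.3,2501); uv=np.array([proj('scene',[b[0],b[1],z]) for z in zs]); i=np.argmin(abs(uv[:,1]-v)); return zs[i].round(4),uv[i].round(1),(zs[i]-p[2]).round(4)
q2=[-.453,-.543,.543,.453];p2=[.4856,-.1605,.1845]
for e in(.0435,.0585):
  for w in(-.0095,.0095): print('open',e,w,zfit(p2,q2,e,w,155))
o=robot.get_obs()
for e in(.026,.0405):
  for w in(-.0095,.0095): print('52',e,w,zfit(o['position'],o['tool_rot'],e,w,176.7))
E
```

```text
open 0.0435 -0.0095 (np.float64(0.1871), array([345.3, 155. ]), np.float64(0.0026))
open 0.0435 0.0095 (np.float64(0.1992), array([339.4, 155. ]), np.float64(0.0147))
open 0.0585 -0.0095 (np.float64(0.1953), array([351., 155.]), np.float64(0.0108))
open 0.0585 0.0095 (np.float64(0.2073), array([345.1, 155. ]), np.float64(0.0228))
52 0.026 -0.0095 (np.float64(0.1157), array([338.2, 176.7]), np.float64(0.0127))
52 0.026 0.0095 (np.float64(0.129), array([332.5, 176.7]), np.float64(0.026))
52 0.0405 -0.0095 (np.float64(0.1243), array([343.2, 176.7]), np.float64(0.0213))
52 0.0405 0.0095 (np.float64(0.1375), array([337.6, 176.7]), np.float64(0.0345))
```

The pads closed to 52 mm without touching the 57 mm cap, and the picture puts the tips about 35 mm higher than the nominal geometry. I trust contact over the figures, so I'll feel for the cap's top with the tips, gently.

```bash
python3 -m crank '[[0,0.004,0,0,0,0,0.06],[0,0.004,0,0,0,0,0.06],[0,0.004,0,0,0,0,0.06]]' 5;python3 -m crank '[[0,0.002,0,0,0,0,0.06],[0,0.002,0,0,0,0,0.06]]' 5;python3 -m crank '[[0,0.002,0,0,0,0,0.06],[0,0.002,0,0,0,0,0.06]]'
```

```text
time: 5.05
position: [0.4862, -0.1588, 0.101]
tool_rot: [-0.451, -0.544, 0.544, 0.451]
ft_force: [0.5, 0.1, -0.4]
grip_width: 0.0465
time: 5.3
position: [0.4864, -0.1589, 0.1003]
tool_rot: [0.451, 0.544, -0.544, -0.451]
ft_force: [-0.3, 1.2, 2.2]
grip_width: 0.0465
time: 5.55
position: [0.4864, -0.1589, 0.0996]
tool_rot: [0.451, 0.544, -0.544, -0.451]
ft_force: [-1.8, 0.4, 7.6]
grip_width: 0.0462
```

Contact with the cap top (118 mm) comes at TCP z ≈ 0.1005, so the tips are really about 17 mm behind the stated TCP, not 14 mm ahead. I'll back off, open, and go 29 mm lower than the contact height.

```bash
python3 -m crank '[[0,-0.02,0,0,0,0,1],[0,-0.02,0,0,0,0,1],[0,-0.02,0,0,0,0,1],[0,-0.02,0,0,0,0,1],[0,-0.02,0,0,0,0,1],[0,-0.02,0,0,0,0,1],[0,-0.02,0,0,0,0,1]]'; python3 - <<'E'
from h import *
o=robot.get_obs();print(o['position'],o['ft_force'],o['moment'],o['grip_width'])
E
python3 -m crank '[[0,0.04,0,0,0,0,1],[0,0.04,0,0,0,0,1],[0,0.04,0,0,0,0,1],[0,0.04,0,0,0,0,1]]'; python3 - <<'E'
from h import *
o=robot.get_obs();print(o['position'],o['ft_force'],o['moment'],o['grip_width'])
a=vision.camera('scene')
b=cv2.resize(a[130:220,300:400],(800,720)[:2],interpolation=cv2.INTER_NEAREST)[60:660]; b=np.clip(b.astype(float)*3-30,0,255).astype(np.uint8)
cv2.imwrite('pics/crop8.png',b)
E
```

```text
time: 6.42
position: [0.4862, -0.1588, 0.109]
tool_rot: [-0.451, -0.544, 0.544, 0.451]
ft_force: [-0.0, -0.8, 0.3]
grip_width: 0.0869
[ 0.48617625 -0.15877769  0.10897261] [-0.02983065 -0.784831    0.2907615 ] [ 0.16217267 -0.01948864 -0.05902178] 0.08687191610178183
time: 6.92
position: [0.4866, -0.159, 0.0896]
tool_rot: [0.452, 0.544, -0.544, -0.451]
ft_force: [-0.9, -0.2, -0.4]
grip_width: 0.0875
[ 0.48663053 -0.15904069  0.0896166 ] [-0.88019414 -0.20776394 -0.39821324] [0.14107768 0.01991455 0.03377077] 0.08750550017299781
```

View pics/crop8.png

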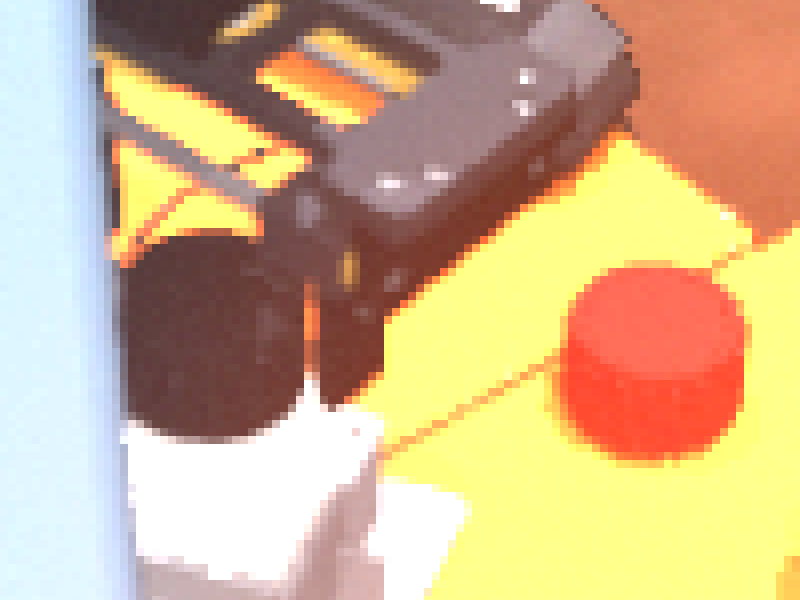

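The finger now stands beside the cap, with an orange gap showing at (310,330) in the crop. I'll go down the rest of the way to pad height, then close lightly.

```bash
python3 -m crank '[[0,0.02,0,0,0,0,1],[0,0.034,0,0,0,0,1],[0,0.034,0,0,0,0,1],[0,0.034,0,0,0,0,1]]'; python3 - <<'E'
from h import *
o=robot.get_obs();print(o['position'],o['ft_force'],o['moment'],o['grip_width'])
a=vision.camera('scene')
b=cv2.resize(a[130:220,300:400],(800,720)[:2],interpolation=cv2.INTER_NEAREST)[60:660]; b=np.clip(b.astype(float)*3-30,0,255).astype(np.uint8)
cv2.imwrite('pics/crop9.png',b)
E
python3 -m crank '[[0,0,0,0,0,0,0.4],[0,0,0,0,0,0,0.4],[0,0,0,0,0,0,0.3],[0,0,0,0,0,0,0.2],[0,0,0,0,0,0,0.2]]' 6

```

```text
time: 7.48
position: [0.4862, -0.1588, 0.0719]
tool_rot: [-0.451, -0.544, 0.544, 0.451]
ft_force: [-0.2, -0.4, -0.8]
grip_width: 0.0872
[ 0.48615295 -0.1587892   0.07185744] [-0.23304982 -0.37571529 -0.78832932] [ 0.16011775 -0.05834156 -0.03870605] 0.08723149458894541
time: 8.15
position: [0.4867, -0.1589, 0.0721]
tool_rot: [0.452, 0.545, -0.544, -0.451]
ft_force: [1.5, 1.4, -0.0]
grip_width: 0.0551
```

View pics/crop9.png

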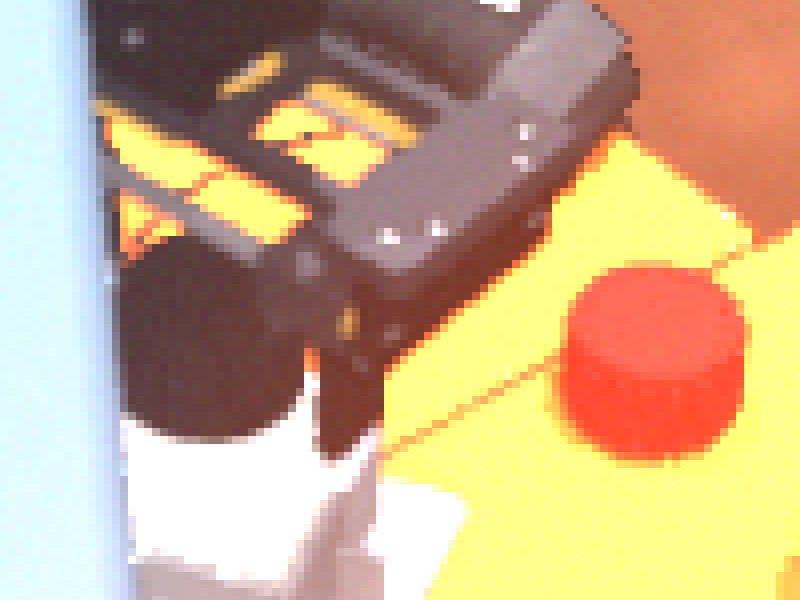

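```bash
python3 -m crank '[[0,0,0,0,0,0,-1],[0,0,0,0,0,0,-1],[0,0,0,0,0,0,-1]]' 25; python3 - <<'E'
from h import *
o=robot.get_obs();print(o['position'],o['ft_force'],o['moment'],o['grip_width'],o['q'][5])
E
```

```text
time: 8.52
position: [0.4867, -0.1589, 0.0721]
tool_rot: [0.452, 0.544, -0.544, -0.451]
ft_force: [1.8, 0.6, -0.5]
grip_width: 0.0549
[ 0.48665523 -0.15888047  0.07211402] [ 1.80028049  0.58573022 -0.50198306] [ 0.22503496 -0.40995763  0.05509211] 0.0548798131721977 2.4206249500724986
```

Gripped at 54.9 mm with only 2 N of side load, so it is well centred. Pushing down in small steps now.

```bash
python3 -m crank '[[0,0.002,0,0,0,0,-1],[0,0.004,0,0,0,0,-1],[0,0.004,0,0,0,0,-1]]'; python3 -m crank '[[0,0.001,0,0,0,0,-1],[0,0.001,0,0,0,0,-1]]'
```

```text
time: 8.9
position: [0.4866, -0.159, 0.0709]
tool_rot: [0.452, 0.544, -0.544, -0.451]
ft_force: [1.4, 2.1, 6.9]
grip_width: 0.0546
time: 9.15
position: [0.4866, -0.159, 0.0706]
tool_rot: [0.452, 0.544, -0.544, -0.451]
ft_force: [0.5, 2.0, 9.7]
grip_width: 0.0549
```

```bash
python3 -m crank '[[0,0.002,0,0,0,0,-1],[0,0.002,0,0,0,0,-1]]'; python3 -m crank '[[0,0.001,0,0,0,0,-1],[0,0.001,0,0,0,0,-1]]'
```

```text
time: 9.4
position: [0.4867, -0.1589, 0.07]
tool_rot: [0.452, 0.545, -0.544, -0.451]
ft_force: [0.3, 2.2, 11.7]
grip_width: 0.0545
time: 9.65
position: [0.4866, -0.159, 0.0697]
tool_rot: [0.452, 0.544, -0.544, -0.451]
ft_force: [-0.8, 2.0, 13.4]
grip_width: 0.055
```

```bash
python3 -m crank '[[0,0.001,0,0,0,0,-1],[0,0.001,0,0,0,0,-1]]'; python3 -m crank '[[0,0,0,0,-0.04,0,-1],[0,0,0,0,-0.08,0,-1],[0,0,0,0,-0.08,0,-1]]'; python3 - <<'E'
from h import *
o=robot.get_obs();print(o['position'],o['ft_force'],o['moment'],o['grip_width'],o['q'][5])
E
```

```text
time: 9.9
position: [0.4867, -0.159, 0.0694]
tool_rot: [0.452, 0.544, -0.544, -0.451]
ft_force: [-0.7, 1.9, 16.5]
grip_width: 0.0547
time: 10.28
position: [0.4875, -0.1595, 0.0695]
tool_rot: [0.38, 0.597, -0.597, -0.378]
ft_force: [1.3, 1.9, 13.8]
grip_width: 0.0545
[ 0.48750529 -0.15954846  0.0695088 ] [ 1.31390381  1.88546695 13.80102046] [ 0.51494069 -0.00785893  0.16333583] 0.054507584861076895 2.168283751585043
```

```bash
python3 -m crank '[[0,0.0006,0,0,-0.05,0,-1],[0,0.0006,0,0,-0.09,0,-1],[0,0.0006,0,0,-0.09,0,-1]]'; python3 - <<'E'
from h import *
o=robot.get_obs();print(o['position'],o['ft_force'],o['moment'],o['grip_width'],o['q'][5])
E
```

```text
time: 10.65
position: [0.488, -0.1593, 0.0694]
tool_rot: [0.293, 0.644, -0.644, -0.29]
ft_force: [1.7, 2.2, 15.5]
grip_width: 0.0546
[ 0.4879515  -0.15930683  0.06939489] [ 1.6625425   2.1972559  15.50528772] [ 0.6945259  -0.21144106  0.14467231] 0.054612891773422954 1.8855892345509218
```

```bash
python3 -m crank '[[0,0,0,0,-0.05,0,-1],[0,0,0,0,-0.09,0,-1],[0,0,0,0,-0.09,0,-1]]';  python3 -m crank '[[0,0,0,0,-0.05,0,-1],[0,0,0,0,-0.1,0,-1],[0,0,0,0,-0.1,0,-1]]'; python3 - <<'E'
from h import *
o=robot.get_obs();print(o['position'],o['ft_force'],o['moment'],o['grip_width'],o['q'][5])
E
```

```text
time: 11.02
position: [0.4882, -0.1588, 0.0694]
tool_rot: [0.2, 0.679, -0.679, -0.196]
ft_force: [3.4, 5.5, 15.2]
grip_width: 0.0546
time: 11.4
position: [0.4884, -0.1582, 0.0694]
tool_rot: [0.091, 0.702, -0.701, -0.088]
ft_force: [3.9, 7.6, 14.4]
grip_width: 0.0543
[ 0.48842353 -0.15824741  0.06940203] [ 3.89223796  7.56912584 14.42231754] [ 1.26953987 -0.56278124  0.20765926] 0.05427326103334023 1.2883599368129797
```

Past 1 rad with 14 N of push and little torque. The side load is growing, which points to about 2.4 mm of offset along the pads (true axis ≈ 0.4867, -0.1565). I'll relax the push, then let go and regrip centred.

```bash
python3 -m crank '[[0,-0.004,0,0,0,0,-1],[0,-0.007,0,0,0,0,-1],[0,-0.007,0,0,0,0,-1]]';  python3 -m crank '[[0,-0.003,0,0,0,0,-1],[0,-0.003,0,0,0,0,-1]]'; python3 - <<'E'
from h import *
o=robot.get_obs();print(o['position'],o['ft_force'],o['moment'],o['grip_width'],o['q'][5])
E
```

```text
time: 11.78
position: [0.4882, -0.1582, 0.0716]
tool_rot: [0.091, 0.702, -0.701, -0.088]
ft_force: [4.6, 5.7, 5.2]
grip_width: 0.0545
time: 12.02
position: [0.4881, -0.1581, 0.0725]
tool_rot: [0.091, 0.702, -0.701, -0.089]
ft_force: [6.0, 5.5, 0.0]
grip_width: 0.0545
[ 0.48807477 -0.15805096  0.07249441] [6.01496844e+00 5.54870221e+00 1.52334833e-03] [ 0.98967031 -1.0792959  -0.02546996] 0.054547659908783165 1.289781492244941
```

```bash
python3 -m crank '[[0,0,0,0,0,0,0.7],[0,0,0,0,0,0,0.7],[0,0,0,0,0,0,0.7],[0,0,0,0,0,0,0.7]]'; python3 - <<'E'
from h import *
o=robot.get_obs();print(o['position'],o['ft_force'],o['moment'],o['grip_width'],o['q'][5])
r=R.from_quat(o['tool_rot']); print(r.as_matrix().round(3))
print(r.inv().apply(np.array([.4867,-.1565,o['position'][2]+.0007])-o['position'])/.5)
E
```

```text
time: 12.52
position: [0.4858, -0.1589, 0.0721]
tool_rot: [0.089, 0.701, -0.701, -0.09]
ft_force: [-0.4, 0.2, -0.7]
grip_width: 0.0732
[ 0.48584741 -0.15891082  0.07213783] [-0.39527263  0.16804215 -0.67153566] [ 0.02315842  0.06447547 -0.00832842] 0.07324516028056298 1.2897226134991095
[[-0.968 -0.001 -0.251]
 [ 0.251  0.    -0.968]
 [ 0.001 -1.     0.   ]]
[-0.00044009 -0.00140035 -0.00509522]
```

```bash
python3 -m crank '[[-0.0004,-0.001,-0.005,0,0.38,0,0.7],[-0.0004,-0.001,-0.005,0,0.38,0,0.7],[-0.0004,-0.001,-0.005,0,0.38,0,0.7],[-0.0004,-0.001,-0.005,0,0.38,0,0.7],[-0.0004,-0.001,-0.005,0,0.38,0,0.7],[-0.0004,-0.001,-0.005,0,0.38,0,0.7],[-0.0004,-0.001,-0.005,0,0.38,0,0.7],[-0.0004,-0.001,-0.005,0,0.38,0,0.7],[-0.0004,-0.001,-0.005,0,0.38,0,0.7]]'; python3 -m crank '[[0,0,0,0,0,0,0.3],[0,0,0,0,0,0,0.3],[0,0,0,0,0,0,0.2],[0,0,0,0,0,0,0.2]]' 6; python3 - <<'E'
from h import *
o=robot.get_obs();print(o['position'],o['ft_force'],o['moment'],o['grip_width'],o['q'][5])
E
```

```text
time: 13.65
position: [0.487, -0.1565, 0.0727]
tool_rot: [-0.468, -0.53, 0.53, 0.468]
ft_force: [-0.3, -0.2, -0.8]
grip_width: 0.074
time: 14.15
position: [0.4869, -0.1564, 0.0727]
tool_rot: [-0.468, -0.53, 0.53, 0.468]
ft_force: [-0.6, 0.2, -0.3]
grip_width: 0.0546
[ 0.48689323 -0.15639692  0.07271989] [-0.61657141  0.1745273  -0.3117037 ] [ 0.20051316  0.04189696 -0.0004638 ] 0.05463555787018336 2.4882929064169907
```

```bash
python3 -m crank '[[0,0,0,0,0,0,-1],[0,0,0,0,0,0,-1],[0,-0.0006,0,0,-0.05,0,-1],[0,-0.0012,0,0,-0.10,0,-1],[0,-0.0018,0,0,-0.15,0,-1],[0,-0.0024,0,0,-0.20,0,-1],[0,-0.0024,0,0,-0.2,0,-1]]' 25; python3 - <<'E'
from h import *
o=robot.get_obs();print(o['position'],o['ft_force'],o['moment'],o['grip_width'],o['q'][5])
E
```

```text
time: 15.02
position: [0.4867, -0.1563, 0.0741]
tool_rot: [-0.282, -0.648, 0.649, 0.282]
ft_force: [-0.6, 0.1, 2.9]
grip_width: 0.0547
[ 0.48668477 -0.1563385   0.07412311] [-0.58538284  0.07157387  2.93452417] [0.1735826  0.35446257 0.04484329] 0.054730321336544235 1.8617942125139955
```

```bash
python3 -m crank '[[0,-0.0016,0,0,-0.05,0,-1],[0,-0.0025,0,0,-0.10,0,-1],[0,-0.0031,0,0,-0.15,0,-1],[0,-0.0037,0,0,-0.20,0,-1],[0,-0.0043,0,0,-0.25,0,-1],[0,-0.0049,0,0,-0.3,0,-1],[0,-0.0049,0,0,-0.3,0,-1]]' 25; python3 - <<'E'
from h import *
o=robot.get_obs();print(o['position'],o['ft_force'],o['moment'],o['grip_width'],o['q'][5])
E
```

```text
time: 15.9
position: [0.4864, -0.1565, 0.0761]
tool_rot: [-0.043, 0.706, -0.706, 0.042]
ft_force: [-1.8, -1.4, -1.2]
grip_width: 0.0547
[ 0.48639789 -0.15646217  0.07611561] [-1.8019604  -1.36137402 -1.17447659] [-0.1534569   0.40162123  0.01063681] 0.054740910279790764 0.9215330879391491
```

```bash
python3 -m crank '[[0,-0.0006,0,0,-0.05,0,-1],[0,-0.0012,0,0,-0.10,0,-1],[0,-0.0018,0,0,-0.15,0,-1],[0,-0.0024,0,0,-0.20,0,-1],[0,-0.0030,0,0,-0.25,0,-1],[0,-0.0036,0,0,-0.3,0,-1],[0,-0.0042,0,0,-0.35,0,-1],[0,-0.0042,0,0,-0.35,0,-1]]' 25; python3 - <<'E'
from h import *
o=robot.get_obs();print(o['position'],o['ft_force'],o['moment'],o['grip_width'],o['q'][5])
E
```

```text
time: 16.9
position: [0.4869, -0.1571, 0.0785]
tool_rot: [0.405, -0.58, 0.58, -0.404]
ft_force: [-3.2, -2.4, -0.1]
grip_width: 0.0542
[ 0.48693563 -0.15707841  0.07853304] [-3.16010431 -2.39639299 -0.13712149] [-0.46971967  0.40692593  0.04731137] 0.05420089246974096 -0.1768845521411855
```

```bash
python3 -m crank '[[0,-0.0006,0,0,-0.05,0,-1],[0,-0.0012,0,0,-0.10,0,-1],[0,-0.0018,0,0,-0.15,0,-1],[0,-0.0024,0,0,-0.20,0,-1],[0,-0.0030,0,0,-0.25,0,-1],[0,-0.0036,0,0,-0.3,0,-1],[0,-0.0042,0,0,-0.35,0,-1],[0,-0.0042,0,0,-0.35,0,-1]]' 25; python3 - <<'E'
from h import *
o=robot.get_obs();print(o['position'],o['ft_force'],o['moment'],o['grip_width'],o['q'][5])
E
python3 -m crank '[[0,-0.0006,0,0,-0.05,0,-1],[0,-0.0012,0,0,-0.10,0,-1],[0,-0.0018,0,0,-0.15,0,-1],[0,-0.0024,0,0,-0.20,0,-1],[0,-0.0030,0,0,-0.25,0,-1],[0,-0.003,0,0,-0.25,0,-1]]' 25; python3 - <<'E'
from h import *
o=robot.get_obs();print(o['position'],o['ft_force'],o['moment'],o['grip_width'],o['q'][5])
E
```

```text
time: 17.9
position: [0.4877, -0.1567, 0.0807]
tool_rot: [-0.648, 0.283, -0.284, 0.648]
ft_force: [0.2, -1.0, -0.5]
grip_width: 0.0547
[ 0.487671   -0.15668764  0.08068255] [ 0.16110315 -1.00069826 -0.52194426] [-0.11333854 -0.11852132  0.00467262] 0.05473424664919891 -1.2758273632208088
time: 18.65
position: [0.4876, -0.1564, 0.0822]
tool_rot: [0.707, -0.014, 0.014, -0.707]
ft_force: [1.1, 0.9, 0.8]
grip_width: 0.0549
[ 0.48759357 -0.15643283  0.08217517] [1.05652675 0.87225611 0.77284013] [ 0.08057469 -0.15407254  0.06330194] 0.05493077370677722 -2.0608242965803982
```

Turned 5.7 rad with forces near zero. Regripping for the last stroke.

```bash
python3 -m crank '[[0,0,0,0,0,0,0.7],[0,0,0,0,0,0,0.7],[0,0,0,0,0,0,0.7],[0,0,0,0,0,0,0.7]]'; python3 - <<'E'
from h import *
o=robot.get_obs();print(o['position'],o['ft_force'],o['grip_width'],R.from_quat(o['tool_rot']).as_matrix().round(2))
E
python3 -m crank '[[0,0,0,0,0.52,0,0.7],[0,0,0,0,0.52,0,0.7],[0,0,0,0,0.52,0,0.7],[0,0,0,0,0.52,0,0.7],[0,0,0,0,0.52,0,0.7],[0,0,0,0,0.52,0,0.7],[0,0,0,0,0.52,0,0.7],[0,0,0,0,0.52,0,0.7],[0,0,0,0,0.52,0,0.7],[0,0,0,0,0.52,0,0.7]]'
python3 -m crank '[[0,0,0,0,0.52,0,0.7],[0,0,0,0,0.52,0,0.7],[0,0,0,0,0.52,0,0.7],[0,0,0,0,0.52,0,0.7],[0,0,0,0,0.52,0,0.7],[0,0,0,0,0.52,0,0.7],[0,0,0,0,0.52,0,0.7],[0,0,0,0,0.52,0,0.7],[0,0,0,0,0.52,0,0.7],[0,0,0,0,0.52,0,0.7]]';python3 - <<'E'
from h import *
o=robot.get_obs();print(o['position'],o['ft_force'],o['grip_width'],R.from_quat(o['tool_rot']).as_matrix().round(2),o['q'][5])
E
```

```text
time: 19.15
position: [0.487, -0.1564, 0.0821]
tool_rot: [-0.707, 0.012, -0.012, 0.707]
ft_force: [-0.4, -0.3, 0.6]
grip_width: 0.0733
[ 0.48703969 -0.15642323  0.0820819 ] [-0.39111441 -0.32931355  0.63497038] 0.07328354362524783 [[ 1.   -0.    0.03]
 [-0.03  0.    1.  ]
 [-0.   -1.    0.  ]]
time: 20.4
position: [0.487, -0.1565, 0.0821]
tool_rot: [-0.476, 0.523, -0.523, 0.476]
ft_force: [-0.4, -0.3, 0.1]
grip_width: 0.074
time: 21.65
position: [0.487, -0.1565, 0.0821]
tool_rot: [-0.055, -0.705, 0.705, 0.055]
ft_force: [-0.3, 1.1, 0.2]
grip_width: 0.074
[ 0.48703677 -0.15647122  0.08209988] [-0.30499736  1.09368766  0.17828634] 0.07397791090614038 [[-0.99 -0.   -0.16]
 [ 0.16 -0.   -0.99]
 [ 0.   -1.    0.  ]] 1.1971280768683872
```

```bash
python3 -m crank '[[0,0,0,0,0,0,0.3],[0,0,0,0,0,0,0.2],[0,0,0,0,0,0,0.2],[0,0,0,0,0,0,-1],[0,0,0,0,0,0,-1],[0,0,0,0,0,0,-1]]' 28; python3 -m crank '[[0,-0.0006,0,0,-0.05,0,-1],[0,-0.0012,0,0,-0.10,0,-1],[0,-0.0018,0,0,-0.15,0,-1],[0,-0.0024,0,0,-0.20,0,-1],[0,-0.0030,0,0,-0.25,0,-1],[0,-0.0036,0,0,-0.3,0,-1],[0,-0.0042,0,0,-0.35,0,-1],[0,-0.0042,0,0,-0.35,0,-1]]'; python3 - <<'E'
from h import *
o=robot.get_obs();print(o['position'],o['ft_force'],o['moment'],o['grip_width'],o['q'][5])
E
```

```text
time: 22.4
position: [0.487, -0.1564, 0.0821]
tool_rot: [0.056, 0.705, -0.705, -0.056]
ft_force: [0.8, -0.0, -1.2]
grip_width: 0.055
time: 23.4
position: [0.4871, -0.1565, 0.0842]
tool_rot: [0.32, -0.631, 0.631, -0.32]
ft_force: [0.4, 0.4, -0.7]
grip_width: 0.0546
[ 0.48710881 -0.15652726  0.08421949] [ 0.38903193  0.38757078 -0.70726376] [ 0.01585314 -0.07803059 -0.04502124] 0.054605219518389675 0.10256686490349147
```

```bash
python3 -m crank '[[0,-0.0006,0,0,-0.05,0,-1],[0,-0.0012,0,0,-0.10,0,-1],[0,-0.0018,0,0,-0.15,0,-1],[0,-0.0024,0,0,-0.20,0,-1],[0,-0.0030,0,0,-0.25,0,-1],[0,-0.0036,0,0,-0.3,0,-1],[0,-0.0042,0,0,-0.35,0,-1],[0,-0.0048,0,0,-0.4,0,-1],[0,-0.0048,0,0,-0.4,0,-1]]'; python3 -m crank '[[0,-0.0006,0,0,-0.05,0,-1],[0,-0.0012,0,0,-0.1,0,-1],[0,-0.0018,0,0,-0.15,0,-1],[0,-0.0024,0,0,-0.2,0,-1],[0,-0.0024,0,0,-0.2,0,-1]]'; python3 - <<'E'
from h import *
o=robot.get_obs();print(o['position'],o['ft_force'],o['moment'],o['grip_width'],o['q'][5])
E
```

```text
time: 24.52
position: [0.487, -0.1564, 0.0866]
tool_rot: [0.629, -0.323, 0.323, -0.629]
ft_force: [-0.9, -0.3, 0.3]
grip_width: 0.0546
time: 25.15
position: [0.4869, -0.1565, 0.0878]
tool_rot: [0.698, -0.113, 0.113, -0.698]
ft_force: [-0.5, 0.5, 0.3]
grip_width: 0.0546
[ 0.48692744 -0.1564888   0.0877751 ] [-0.46726428  0.45311666  0.34032105] [ 0.06343073 -0.00405093  0.00969034] 0.054616171162669244 -1.77910787145448
```

Total 8.66 rad, so it should be free. Lifting 3 mm as a test.

```bash
python3 -m crank '[[0,-0.003,0,0,0,0,-1],[0,-0.006,0,0,0,0,-1],[0,-0.006,0,0,0,0,-1]]'; python3 -m crank '[[0,-0.01,0,0,0,0,-1],[0,-0.02,0,0,0,0,-1],[0,-0.04,0,0,0,0,-1],[0,-0.07,0,0,0,0,-1],[0,-0.1,0,0,0,0,-1],[0,-0.13,0,0,0,0,-1],[0,-0.13,0,0,0,0,-1]]'; python3 - <<'E'
from h import *
o=robot.get_obs();print(o['position'],o['ft_force'],o['moment'],o['grip_width'],o['q'][5])
r=R.from_quat(o['tool_rot']);print(r.inv().apply(np.array([.438,.1262,o['position'][2]])-o['position'])/.5)
a=vision.camera('scene');cv2.imwrite('pics/scene10.png',a)
cv2.imwrite('pics/crop10.png',cv2.resize(a[90:250,200:420],(792,576)))
E
```

```text
time: 25.52
position: [0.487, -0.1564, 0.0909]
tool_rot: [0.698, -0.112, 0.112, -0.698]
ft_force: [-0.4, 0.1, -0.6]
grip_width: 0.055
time: 26.4
position: [0.4881, -0.157, 0.1575]
tool_rot: [0.699, -0.11, 0.113, -0.698]
ft_force: [0.1, -0.4, -0.3]
grip_width: 0.0549
[ 0.48806475 -0.15702019  0.15749545] [ 0.0697861  -0.41799025 -0.34545775] [ 0.024331   -0.11267424  0.00635984] 0.05493075434628938 -1.784135154169651
[-0.2712837  -0.0013837   0.50723157]
```

View pics/crop10.png

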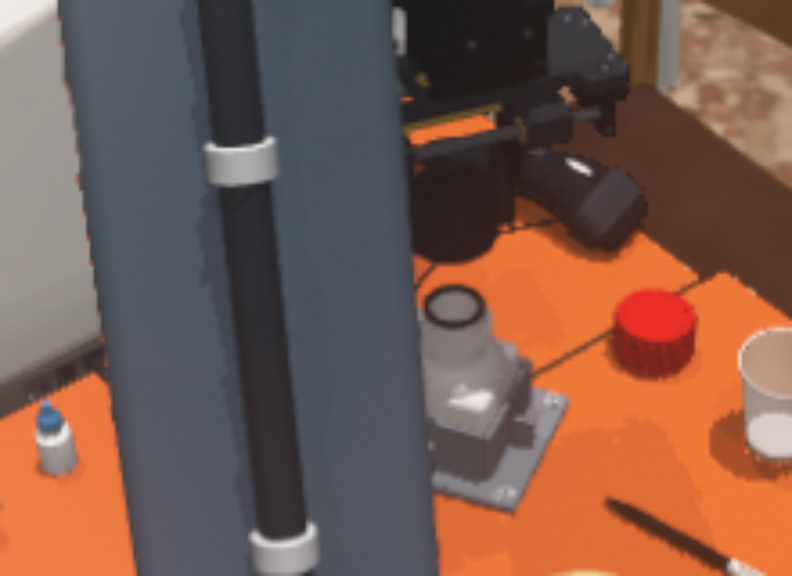

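Crop 10 shows the cap held level at (455,210), with the open neck below it at (453,305). Next I'll check the rack height beside the dish before carrying the cap over.

```bash
python3 - <<'E'
from h import *
a=cv2.imread('pics/top0.png');b=cv2.imread('pics/scene0.png')
cv2.imwrite('pics/rack.png',np.hstack([cv2.resize(a[160:280,145:285],(420,360)),cv2.resize(b[240:400,90:280],(380,320)).repeat(1,0)[:320] if 0 else cv2.resize(b[245:395,130:280],(360,360))]))
o=robot.get_obs();r=R.from_quat(o['tool_rot']);print(r.as_matrix().round(3))
E
```

```text
[[ 0.95   0.002  0.311]
 [-0.311 -0.001  0.95 ]
 [ 0.002 -1.    -0.   ]]
```

View pics/rack.png

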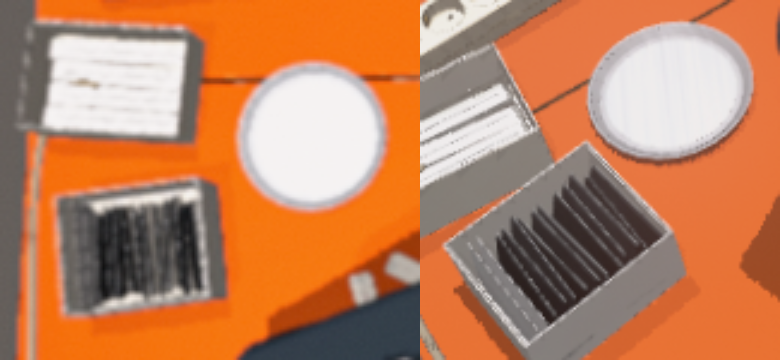

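```bash
python3 - <<'E'
from h import *
def tri(a,b):
    o1,d1=ray('top',*a);o2,d2=ray('scene',*b)
    s=np.linalg.lstsq(np.c_[d1,-d2],o2-o1,rcond=None)[0]
    p,q=o1+s[0]*d1,o2+s[1]*d2; return (p+q)/2,np.linalg.norm(p-q)
print(tri((215.7,259),(235.4,342.9)))   # card rack -x-y top corner
print(tri((216,220.5),(130+169/2.4,245+143/2.4))) # +x -y top corner
print(tri((145+190/3,160+140/3),(130+118/2.4,245+125/2.4))) # white tray
# dish recheck from both
E
```

```text
(array([0.2830059 , 0.20567494, 0.05832154]), np.float64(0.0042413806391821875))
(array([0.39292634, 0.21272183, 0.05527692]), np.float64(0.01375731098803507))
(array([0.43331078, 0.23688004, 0.05471333]), np.float64(0.016356388592513496))
```

The racks are about 57 mm tall, so they clear the gripper body. Carrying the cap over the dish in a gentle ramp.

```bash
python3 -m crank '[[-0.015,0,0.028,0,0,0,-1],[-0.045,0,0.085,0,0,0,-1],[-0.09,0,0.17,0,0,0,-1],[-0.135,0,0.254,0,0,0,-1],[-0.18,0,0.339,0,0,0,-1],[-0.225,0,0.424,0,0,0,-1],[-0.254,0,0.479,0,0,0,-1],[-0.269,0,0.507,0,0,0,-1],[-0.269,0,0.507,0,0,0,-1],[-0.269,0,0.507,0,0,0,-1]]'; python3 - <<'E'
from h import *
o=robot.get_obs();print(o['position'],o['ft_force'],o['grip_width'],o['q'].round(2))
r=R.from_quat(o['tool_rot']);print(r.as_matrix().round(3))
a=vision.camera('scene');cv2.imwrite('pics/scene11.png',a)
b=vision.camera('top');cv2.imwrite('pics/top11.png',b)
E
```

```text
time: 27.7
position: [0.4383, 0.1256, 0.1557]
tool_rot: [0.698, -0.112, 0.112, -0.698]
ft_force: [0.5, -0.1, -0.8]
grip_width: 0.0549
[0.43826003 0.12557713 0.15567179] [ 0.49339774 -0.13004458 -0.77638145] 0.05487514077272286 [ 0.03  0.38  1.9  -0.    0.86 -1.22]
[[ 0.95  -0.     0.312]
 [-0.312 -0.     0.95 ]
 [ 0.    -1.    -0.   ]]
```

View pics/scene11.png

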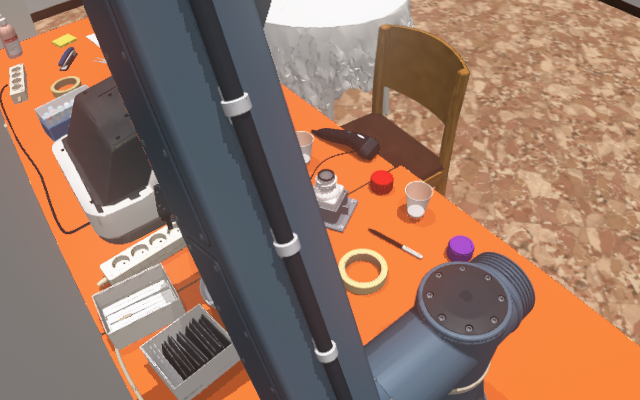

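View pics/top11.png

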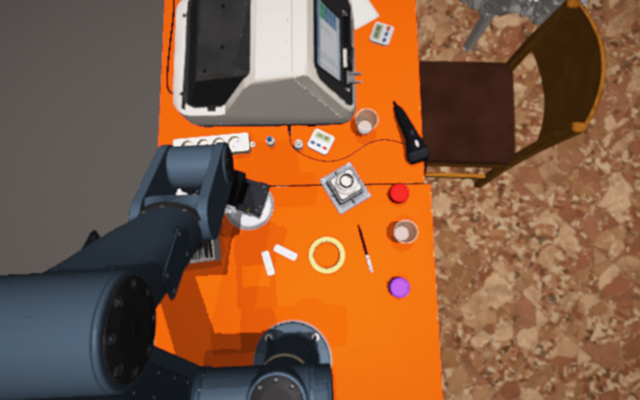

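```bash
python3 -m crank '[[0,0.03,0,0,0,0,-1],[0,0.09,0,0,0,0,-1],[0,0.16,0,0,0,0,-1],[0,0.22,0,0,0,0,-1],[0,0.26,0,0,0,0,-1],[0,0.28,0,0,0,0,-1],[0,0.29,0,0,0,0,-1],[0,0.29,0,0,0,0,-1],[0,0.29,0,0,0,0,-1]]'; python3 - <<'E'
from h import *
o=robot.get_obs();print(o['position'],o['ft_force'],o['grip_width'],o['q'].round(2))
b=vision.camera('top');cv2.imwrite('pics/c12.png',cv2.resize(b[120:270,160:310],(600,600)))
a=vision.camera('scene');cv2.imwrite('pics/c12s.png',cv2.resize(a[200:360,120:300],(720,640))[:600])
E
```

```text
time: 28.92
position: [0.4386, 0.1263, 0.0114]
tool_rot: [-0.698, 0.111, -0.112, 0.698]
ft_force: [0.6, 0.3, -0.9]
grip_width: 0.0546
[0.43856224 0.12628692 0.01141084] [ 0.55674923  0.32074025 -0.88669383] 0.05463223289962896 [ 0.03  0.67  2.   -0.    0.47 -1.22]
```

View pics/c12.png

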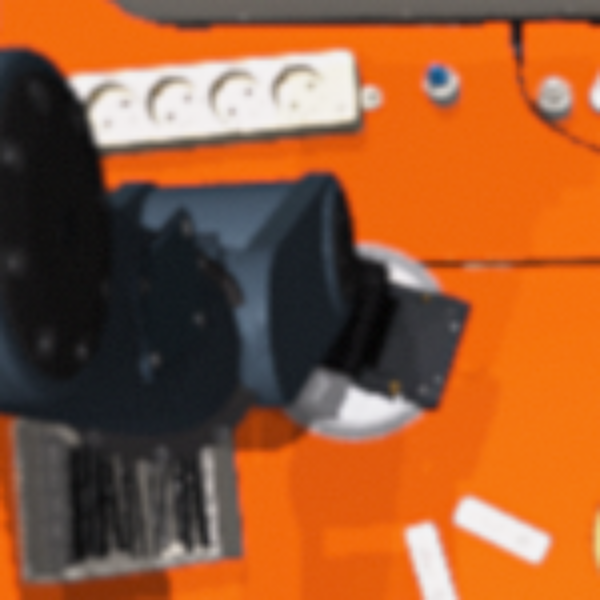

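View pics/c12s.png

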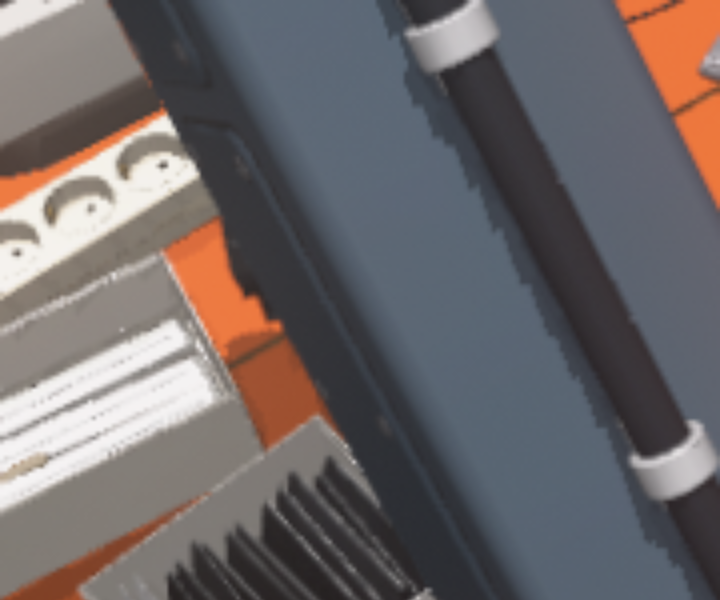

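```bash
python3 -m crank '[[0,0.012,0,0,0,0,-1],[0,0.024,0,0,0,0,-1],[0,0.032,0,0,0,0,-1],[0,0.032,0,0,0,0,-1],[0,0.032,0,0,0,0,-1]]'; python3 -m crank '[[0,0.003,0,0,0,0,-1],[0,0.003,0,0,0,0,-1]]'; python3 -m crank '[[0,0.002,0,0,0,0,-1],[0,0.002,0,0,0,0,-1]]'
```

```text
time: 29.65
position: [0.438, 0.1263, -0.0053]
tool_rot: [0.698, -0.111, 0.111, -0.698]
ft_force: [-0.4, -0.4, -1.2]
grip_width: 0.0544
time: 29.9
position: [0.4381, 0.1263, -0.0067]
tool_rot: [-0.698, 0.111, -0.111, 0.698]
ft_force: [-0.4, 0.0, -0.4]
grip_width: 0.0548
time: 30.15
position: [0.438, 0.1263, -0.0077]
tool_rot: [0.698, -0.111, 0.111, -0.698]
ft_force: [0.2, -0.1, -0.5]
grip_width: 0.0549
```

```bash
python3 -m crank '[[0,0.001,0,0,0,0,-1],[0,0.001,0,0,0,0,-1]]'; python3 -m crank '[[0,0.001,0,0,0,0,-1],[0,0.001,0,0,0,0,-1]]'; python3 -m crank '[[0,0.001,0,0,0,0,-1],[0,0.001,0,0,0,0,-1]]'
```

```text
time: 30.4
position: [0.438, 0.1263, -0.0082]
tool_rot: [-0.698, 0.111, -0.111, 0.698]
ft_force: [0.5, -0.8, -0.8]
grip_width: 0.0545
time: 30.65
position: [0.4381, 0.1263, -0.0086]
tool_rot: [-0.698, 0.111, -0.111, 0.698]
ft_force: [-0.4, -0.6, 0.0]
grip_width: 0.0549
time: 30.9
position: [0.4381, 0.1263, -0.0087]
tool_rot: [-0.698, 0.111, -0.111, 0.698]
ft_force: [-1.0, -0.2, 5.3]
grip_width: 0.0545
```

Contact came at the predicted height (-0.0086). Easing off, releasing and rising straight up.

```bash
python3 -m crank '[[0,-0.0008,0,0,0,0,-1],[0,-0.0008,0,0,0,0,0.3],[0,-0.0008,0,0,0,0,0.4],[0,-0.0008,0,0,0,0,0.7],[0,-0.0008,0,0,0,0,0.7],[0,-0.0008,0,0,0,0,0.7]]' 10; python3 -m crank '[[0,-0.01,0,0,0,0,0.7],[0,-0.03,0,0,0,0,0.7],[0,-0.07,0,0,0,0,0.7],[0,-0.12,0,0,0,0,0.7],[0,-0.19,0,0,0,0,0.7],[0,-0.26,0,0,0,0,0.7],[0,-0.33,0,0,0,0,0.7],[0,-0.4,0,0,0,0,0.7],[0,-0.42,0,0,0,0,0.7]]'
```

```text
time: 31.65
position: [0.438, 0.1263, -0.0088]
tool_rot: [-0.698, 0.111, -0.111, 0.698]
ft_force: [-0.6, -0.1, 0.1]
grip_width: 0.0733
time: 32.78
position: [0.4391, 0.1264, 0.2037]
tool_rot: [-0.698, 0.109, -0.113, 0.699]
ft_force: [0.5, 0.8, -1.1]
grip_width: 0.0742
```

```bash
python3 -m crank '[[0.03,0,-0.12,0,0,0,0.7],[0.06,0,-0.24,0,0,0,0.7],[0.09,0,-0.36,0,0,0,0.7],[0.12,0,-0.48,0,0,0,0.7],[0.15,0,-0.6,0,0,0,0.7],[0.18,0,-0.72,0,0,0,0.7],[0.21,0,-0.84,0,0,0,0.7],[0.225,0,-0.928,0,0,0,0.7],[0.225,0,-0.928,0,0,0,0.7],[0.225,0,-0.928,0,0,0,0.7]]'; python3 - <<'E'
from h import *
a=vision.camera('scene');b=vision.camera('top');cv2.imwrite('pics/scene13.png',a);cv2.imwrite('pics/top13.png',b)
cv2.imwrite('pics/c13.png',np.hstack([cv2.resize(b[160:250,205:295],(390,390),interpolation=cv2.INTER_CUBIC),cv2.resize(a[240:325,190:275],(390,390),interpolation=cv2.INTER_CUBIC)]))
for n,im,x0,x1,y0,y1,z in(('top',b,215,285,170,240,.020),('scene',a,195,275,245,320,.020)):
    s=im[y0:y1,x0:x1].astype(int)
    for c,st in blobs(s.max(2)<85,(x0,y0),60): print(n,c,st,onz(n,*c,z))
    for c,st in blobs(cv2.morphologyEx(((s.min(2)>110)|(s.max(2)<85)).astype(np.uint8),cv2.MORPH_CLOSE,np.ones((5,5))),(x0,y0),500): print('dish',c,st,onz(n,*c,.008))
E
```

```text
time: 34.02
position: [0.3998, -0.3482, 0.2002]
tool_rot: [-0.697, 0.112, -0.111, 0.699]
ft_force: [-0.8, 0.8, -0.1]
grip_width: 0.0739
dish [271.2125     213.21477273] [ 39  19  31  51 880] [0.41305434 0.05848111 0.008     ]
scene [233.35079365 278.81428571] [ 25  20  28  29 630] [0.43697757 0.12670396 0.02      ]
scene [260.58035714 312.92857143] [ 60  47  20  28 112] [0.33256585 0.12693213 0.02      ]
dish [229.19026408 285.53674833] [   0    8   80   67 3143] [0.43616223 0.13946551 0.008     ]
```

View pics/c13.png

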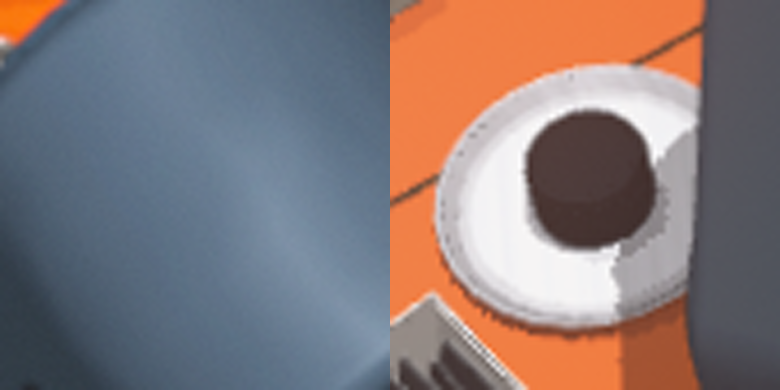

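View pics/top13.png

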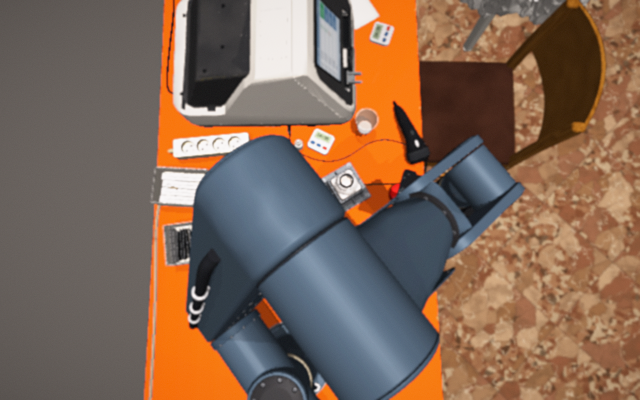

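In the scene view the cap stands upright and flat at (233,279), which is (0.437, 0.127). The dish outline still spans rows 254–312 with its left edge at 199.8, as at the start, centre (0.438, 0.1265). The timer and white dropper are still at (320,140) and (298,144). Handing in.

```bash
python3 -c "
from rig import robot
print(robot.hand_in())"
```

```text
the job is handed in; nothing more can be done
None
```

The cap is off and stands upright in the middle of the steel dish. The job was handed in at about 34 s of the 72 s allowed; no verdict was reported.

- **What I did:** I pushed the black cap down with about 14–16 N until it was past 1 rad. I then unscrewed it about 8.7 rad in three grips, rising with the thread, with vertical forces of 3 N or less. I kept hold as it came free, lifted it level, set it down and moved the arm clear.
- **Last checks:** The scene camera puts the cap at (0.437, 0.127) and the dish centre at (0.438, 0.1265). The dish outline is where it was at the start. The timer and the white dropper are at their starting pixels, and the neck is open.
- **What disagreed:** The fingertips were about 31 mm higher than the stated tool geometry. My first close at the planned height met nothing. I found the real height by touching the cap's top lightly (about 8 N) with the tips, and corrected from that.
- **Side load:** The first grip was about 2.4 mm off along the pads and built up to about 8.5 N sideways, so I regripped on centre.
- **Not checked at the end:** In the last top view the arm hid the dish and the blue dropper. The cap's final position comes from the scene camera only, and I last saw the blue dropper in place just before setting the cap down.

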